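Clamp a split chopping board with a ratchet lever and hold it

ROBOT

A 6-joint arm with a two-finger parallel gripper is mounted at the origin on a cart in front of the work surface, level with it; the furniture and walls round the work are solid. World frame = base frame: x ahead of the robot, y to its left, z up, the work surface at z = 0. Lengths are in m, angles in rad, forces in N, time in s.
With the tool pointing down it reaches from about 0.225 to 0.875 m from the base axis. Payload 3.4 kg.
Tool frame: the origin (TCP) lies midway between the tips of the shut fingers; the grasp point (between the pads) lies 19 mm behind it (manip.grip_point_offset is the distance from the TCP to the grasp point, in m); z points along the fingers, y is the line along which they close (so a half turn about z gives the same grasp; the last joint's range is limited). The gripper opens to 85 mm and grips with 20 to 120 N. Pads are 22 mm wide; open, the fingers measure 114 mm over their backs; the gripper's body (76 mm by 85 mm) begins 54 mm behind the grasp point. The pads swing forward as they close: fully open they stand 13 mm farther back than shut.
Start: joints at [1.062, 0.276, 1.505, -0, 1.361, -0.121], TCP at [0.217, 0.532, 0.231] pointing down, gripper open.
Joint ranges: [-2.89, 2.89], [-0.75, 2.08], [0.22, 2.7], [-1.18, 4.32], [0.11, 2.71], [-2.7, 2.7]. Speed limits (rad/s): [2.57, 2.57, 3.14, 3.14, 3.14, 3.14].

INTERFACE

Orientations are given as a unit quaternion [w, x, y, z].
In Python, from rig import manip gives the robot as it stands.
- The arm moves only by the shell command python3 -m handwheel 'ROWS' [FORCE]. ROWS is JSON, a list of rows, each an object with "translation": the shift along the tool's x, y, z in m, a list of three; "angular": the turn, a rotation vector about the tool's x, y, z in degrees, a list of three; "hand": the closure, from 0 (fully open) to 1 (shut). A call has 1 to 10 rows; each row shifts and turns the commanded pose from where the row before left it, along the tool's axes as they then stand; what a row does not reach is not made up. A row lasts 1/12 s, in which the tool goes at most 41.7 mm and 7.16 degrees, less where a joint would pass 70% of its speed; a pose out of reach is approached as far as the arm can. A call with a gripper value outside its range is refused whole. The fingers move at their own pace and stop on an object; FORCE is the grip in N (left out, the last holds). Time passes only in rows, so rows that do not move let the fingers close. It gives the time, the measured TCP pose, the force, the opening and the grip force at its end, in the units of the state.
- manip.get_state(): the state, without advancing time (a new reading comes with each control period).
- manip.get_image(name): name is "scene" or "top" or "wrist"; returns the picture (480x640x3 uint8, red, green, blue); there is no depth.
- manip.camera_info(name): a dict with "camera_matrix" (3x3 intrinsics, pixels), "eye" and "orientation" of the camera in the world; the wrist camera has in their place "tool_from_camera" (4x4, takes a point from camera to tool coordinates, whose origin is the TCP and whose axes are the flange's). Camera axes: x right, y down, z forward; pixel columns grow to the right and rows downward; lengths in m; the calibration is good to about 2 mm. The wrist camera is an equidistant fisheye: a pixel r from the principal point sees the ray r / f radians off the axis. A picture is of the moment at which its call begins: read the wrist's pose just before it. camera_info takes no time and is no camera call.
- manip.sign_off(): hands the job in; it is judged then, once.
The state is a dict: "clock": time; "qpos": joint angles; "qd": joint speeds; "effort": joint torques, N m; "position": TCP position; "ee_rot": TCP orientation; "contact_force": force on the tool from outside, world axes, zero at the start; "moment": the same for the moment, N m; "width": finger opening in m; "gripper_force": force on a finger pad.
Only numpy, scipy, OpenCV 4.12 (cv2) and the standard library are available. Lean on these libraries where they do the work, as an engineer would, in place of code of your own. Each camera call takes 0.05 s, during which the arm holds its last target. There are 200 camera calls.

TASK

Mend the split chopping board: first press the kitchen timer's red start button fully down and let it come up again, then pump the clamp's ratchet lever back and forth by its red grip until the sprung pad has pushed the two board halves together and is itself pressed in about half of its 12 mm travel, without ever squeezing the pad fully home. Finish while still holding the lever's grip there, so that the pressure stays on; touch neither the board nor the jaw with the robot, and leave the mug and the two shakers standing where they are.

Things in the scene. Friction and masses are not known exactly. Their poses are not given: they have to be found in the camera images.
- clamp: Bench clamp fixed to the worktop: aluminium plate 420 x 112 x 10 mm, blue fittings. Origin: centre of its underside. x runs along the plate in the clamping direction, from the lever end (-x) to the fixed jaw (rubber face at x = 0.169, 46 mm high); z up. The lever's pin lies at (-0.120, 0, 0.022), axis along y. Highest fixed part near the lever: z = 0.052.
- lever_swing (a joint): Ratchet lever about its pin, rad: 0 = rest, leaning 0.30 rad back to clamp -x; 0.60 = end stop, leaning 0.30 rad to +x. A spring returns it (2 to 4 N at the grip). Pushed to +x it drives the jaw forward, about 30 mm per rad; coming back, its pawl clicks over 6 mm teeth and the jaw stays. A full stroke gains about 12 mm. The grip takes 3 to 6 N when free, up to 15 N with the pad pressed in.
- lever: The ratchet lever itself: forked dark steel stem with the red grip on top. Origin on its pin, on the clamp's centre line, 22 mm above the worktop.
- lever_grip (a point): Red barrel grip on the lever's 11 mm stem: lying cylinder, 26 mm in diameter, 30 mm long along clamp y. This point is its centre, 110 mm from the pin, 0.127 high at rest; it moves in the clamp's x-z plane: x = -0.120 + 0.110 sin(lever - 0.30), z = 0.022 + 0.110 cos(lever - 0.30). Best pinched across its diameter from above, fingers closing along the clamp's x; held by its ends it slips.
- jaw_slide (a joint): Slide of the moving jaw and its toothed steel bar along clamp +x, m, 0 to 0.085; starts at 0 to 0.020. Friction (4 N) holds it; when its pad presses harder than that it creeps back if the lever is let go. With the halves together against the fixed jaw, the pad touches at about 0.049.
- jaw: Blue plate of the moving jaw, 18 x 80 x 34 mm, upright across the clamp, with the sprung pad in front. Origin on the clamp's underside plane, 24 mm ahead (clamp +x) of the plate's front face. The yellow band between plate and pad narrows as the pad is pressed in. Not to be touched by the robot.
- pad_press (a joint): How far the sprung pad in front of the moving jaw is pressed in, m: 0 = free, 0.012 = fully home (crushing). Spring 1500 N/m. About half way, 0.006, is right.
- pad: Black rubber face of the sprung pad, 78 mm wide, 30 mm high; its front surface is at this origin's x (clamp x direction), spanning z = 0.012 to 0.042; origin at the clamp's underside plane.
- board_near: The half of the chopping board nearer the lever: loose wooden slab 60 mm (x, along the clamp) x 96 x 22 mm thick, lying flat on the clamp's plate. Origin: centre of its underside; x toward the other half. Not to be touched by the robot.
- board_far: The other, equal half (60 x 96 x 22 mm), loose on the plate beside the fixed jaw. Origin: centre of its underside. When the crack is closed the two origins are 60 mm apart. Not to be touched by the robot.
- timer: White kitchen timer fixed on the worktop, 78 x 96 x 26 mm, dark display; origin: centre of the underside.
- start_button (a joint): Travel of the timer's button, m: 0 = up, 0.006 = fully down. Spring; fully down takes 5 N.
- start_button_top (a point): Centre of the top of the round red button (26 mm in diameter), 48 mm above the worktop when up; pressed straight down. It stands 10 mm above its grey collar (42 mm in diameter).
- mug: Bystander: green and white mug, 86 x 120 x 88 mm; origin: centre of the underside.
- salt_shaker: Bystander: white shaker, 42 mm in diameter, 88 mm high; origin: centre of the underside.
- pepper_shaker: Bystander: dark shaker with a white top, 42 mm in diameter, 88 mm high; origin: centre of the underside.

How it is judged:
On the way, in this order (a step that is already met when the one before it is completed fails the run):
1. the timer's button is pressed fully down (value of joint start_button above 0.005 m), for 0.05 s.
2. the button has come up again (value of joint start_button below 0.001 m), for 0.1 s.
3. the pad presses on the near board half (contact force between pad and board_near above 0.3 N), for 0.02 s.
4. the crack is closed, with the pad pressed in at least 3 mm (horizontal distance between board_near and board_far below 0.0625 m and value of joint pad_press above 0.003 m), for 0.2 s.
At the end, for the whole second after the job is handed in: The fingers hold the lever's grip (more than 1 N); the pad is pressed in 3 to 9.5 mm and presses on the near half with more than 3 N, which goes through to the fixed jaw; the halves lie together (origins less than 62.5 mm apart, square within 0.05 rad) and still; the timer's button is up (all of step 4 and value of joint pad_press below 0.0095 m and angle between the x axis of board_near and the x axis of board_far, either way round below 0.05 rad and contact force between board_far and clamp above 3 N and contact force between pad and board_near above 3 N and contact force between the fingers and lever above 1 N and value of joint start_button below 0.001 m and linear speed of board_near below 0.01 m/s); the arm keeps its last pose, push and grip.
It fails at once if the pad is squeezed fully home (more than 11 mm) (value of joint pad_press above 0.011 m).
It fails at once if the robot touches the moving jaw or its pad (contact force between the arm and jaw above 1 N).
It fails at once if the fingers touch the moving jaw or its pad (contact force between the fingers and jaw above 1 N).
It fails at once if the robot touches the board (contact force between any of the arm, the fingers and board_near above 1 N or contact force between any of the arm, the fingers and board_far above 1 N).
It fails at once if a bystander is pushed more than 20 mm or tipped (distance of any of mug, salt_shaker, pepper_shaker from where it was at the start of the episode above 0.02 m or angle between any of mug, salt_shaker, pepper_shaker's own z axis and vertical above 0.3 rad).
It also fails if it takes over 61 s, if anything falls off the work surface, if the arm or the gripper's body presses on something with over 40 N, if the wrist force passes 120 N, or if a joint passes its speed limit or range.

## Working session

There is one attempt and no reset: what is moved stays moved. The work goes in short steps, Python scripts to look and compute and a shell command to move; the robot and the scene stay as the last step left them, time stands still between calls to the robot, and variables do not carry over. Pictures are saved under pics/ and viewed, at most 10 in all, crops included, and the job is handed in when it is done.

```bash
mkdir -p pics; ls; python3 - <<'E'
from rig import manip
import cv2
for n in("scene","top"):
    cv2.imwrite(f"pics/{n}0.png",manip.get_image(n)[:,:,::-1]); print(n,manip.camera_info(n))
print(manip.camera_info("wrist")); print(manip.get_state(), manip.grip_point_offset)
E
```

```text
pics
scene {'camera_matrix': array([[515.27508772,   0.        , 320.28578647],
       [  0.        , 515.27508772, 239.95326293],
       [  0.        ,   0.        ,   1.        ]]), 'eye': array([0.14380035, 0.84996464, 0.91553811]), 'orientation': array([ 0.09231287, -0.21202387,  0.88225592, -0.41005939])}
top {'camera_matrix': array([[519.56919127,   0.        , 330.61163903],
       [  0.        , 519.56919127, 235.92642212],
       [  0.        ,   0.        ,   1.        ]]), 'eye': array([ 0.33307167, -0.0066175 ,  1.24163738]), 'orientation': array([-0.06302036,  0.71167737, -0.69631636,  0.06846377])}
{'camera_matrix': array([[371.64829954,   0.        , 319.98201631],
       [  0.        , 371.64829954, 237.31177255],
       [  0.        ,   0.        ,   1.        ]]), 'tool_from_camera': array([[-9.88024213e-04, -9.57524774e-01, -2.88349322e-01,
         7.39807056e-02],
       [ 9.99999138e-01, -1.19550345e-03,  5.43440885e-04,
         1.63562693e-04],
       [-8.65080720e-04, -2.88348536e-01,  9.57525129e-01,
        -1.43501304e-01],
       [ 0.00000000e+00,  0.00000000e+00,  0.00000000e+00,
         1.00000000e+00]])}
{'clock': 0.1, 'qpos': array([ 1.06199601e+00,  2.76519610e-01,  1.50601364e+00, -1.97812379e-05,
        1.36072513e+00, -1.21005107e-01]), 'qd': array([-0.00095436, -0.0021209 , -0.00252789,  0.00037162,  0.00225379,
       -0.00108834]), 'effort': array([ 3.22815331e-04, -4.17702842e+01, -2.46406800e+01, -1.29529953e-04,
        5.82633729e-03, -2.03147050e-05]), 'position': array([0.21721157, 0.53187095, 0.23053032]), 'ee_rot': array([-2.48761106e-04,  1.92682818e-01,  9.81260739e-01, -7.94901729e-04]), 'contact_force': array([-0.10690362,  0.51509661, -0.38570579]), 'moment': array([-0.03475735,  0.03597203,  0.05998216]), 'gripper_force': 0.0, 'width': 0.08565877494819536} 0.0187
```

View pics/scene0.png

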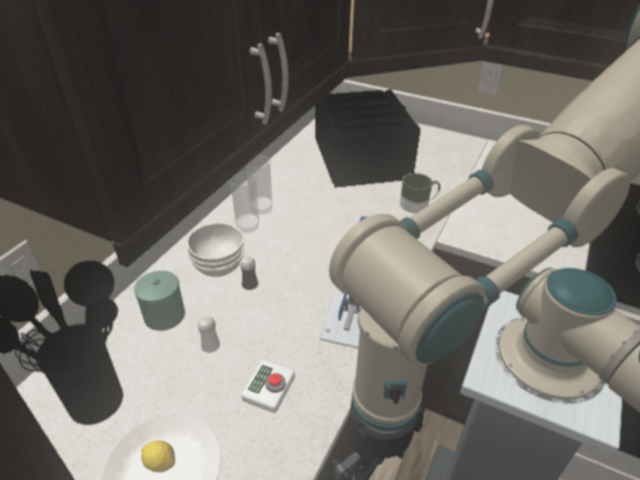

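View pics/top0.png

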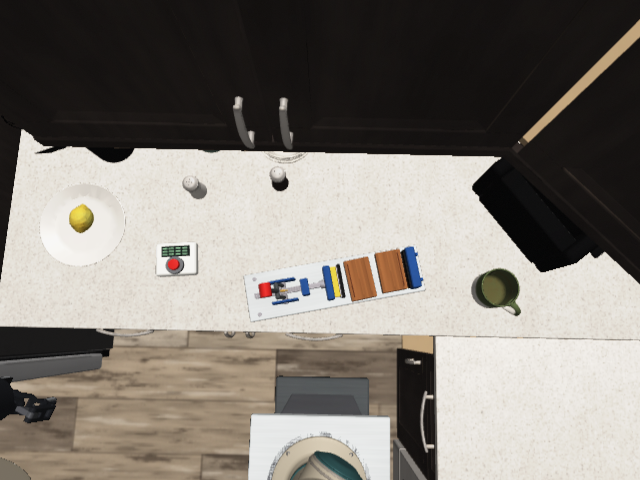

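The top view shows the red button at (174,265), the grip at (265,290), and the clamp running from (245,300) to (425,265). The mug is at (497,288) and the shakers at (191,184) and (278,175). The scene view is blocked by the arm.

```bash
cat > h.py <<'E'
from rig import manip
import numpy as np, cv2
from scipy.spatial.transform import Rotation as R
q2R=lambda q:R.from_quat(np.roll(q,-1)).as_matrix()
def cam(name):
    s=manip.get_state(); return manip.get_image(name),s
def plane(name,uv,z,s=None):
    c=manip.camera_info(name);K=c["camera_matrix"]
    a=(np.asarray(uv,float)-K[:2,2])/K[0,0]
    if name=="wrist":
        r=np.linalg.norm(a); d=np.r_[np.sin(r)*a/r,np.cos(r)]
        T=c["tool_from_camera"];Rw=q2R(s["ee_rot"]);o=s["position"]+Rw@T[:3,3];d=Rw@T[:3,:3]@d
    else: o=c["eye"];d=q2R(c["orientation"])@np.r_[a,1]
    return o+d*(z-o[2])/d[2]
def blobs(m,amin=15):
    n,l,st,ce=cv2.connectedComponentsWithStats(m.astype(np.uint8))
    return [(st[i,4],ce[i],l==i) for i in range(1,n) if st[i,4]>=amin]
def red(im):
    h=cv2.cvtColor(im,cv2.COLOR_RGB2HSV); return ((h[...,0]<5)|(h[...,0]>174))&(h[...,1]>170)&(h[...,2]>90)
def tool(s,p): # world point in tool axes
    return q2R(s["ee_rot"]).T@(np.asarray(p)-s["position"])
E
python3 - <<'E'
from h import *
im,s=cam("top")
for a,c,m in blobs(red(im)):
    print(a,c,plane("top",c,.048),plane("top",c,.127))
h=cv2.cvtColor(im,cv2.COLOR_RGB2HSV)
for nm,m in dict(blue=(abs(h[...,0].astype(int)-108)<12)&(h[...,1]>150)&(h[...,2]>60),brown=(h[...,0]<15)&(h[...,1]>100)&(h[...,2]>60)&~red(im),yel=(abs(h[...,0].astype(int)-27)<6)&(h[...,1]>150)).items():
    for a,c,mm in blobs(m,25):
        if 150<c[1]<330: print(nm,a,c,plane("top",c,.03),cv2.minAreaRect(np.argwhere(mm)[:,::-1].astype(np.int32)))
# corners of plate (eyeballed), z=.01
for uv in [(245,276),(251,321),(425,290)]: print(plane("top",uv,.01))
print(q2R(s["ee_rot"]))
E
```

```text
92 [172.98913043 264.05434783] [0.48374511 0.34877075 0.048     ] [0.4737729  0.32524964 0.127     ]
147 [264.97278912 289.59183673] [0.42957507 0.13422105 0.048     ] [0.42318807 0.12489975 0.127     ]
blue 372 [412.91129032 267.11021505] [ 0.49127456 -0.20851747  0.03      ] ((413.8755798339844, 266.9195251464844), (40.57880783081055, 11.244729042053223), 77.90524291992188)
blue 218 [328.25229358 282.52752294] [ 0.45067696 -0.01038686  0.03      ] ((328.25201416015625, 282.635986328125), (33.541019439697266, 6.5293192863464355), 79.69515228271484)
blue 46 [282.32608696 280.34782609] [0.45342349 0.09686269 0.03      ] ((281.99200439453125, 280.4559631347656), (1.9677400588989258, 24.1495361328125), 79.69515228271484)
blue 108 [304.57407407 286.66666667] [0.43982704 0.04453967 0.03      ] ((304.5540466308594, 286.8243408203125), (15.946702003479004, 6.740358352661133), 80.53767395019531)
blue 46 [284.97826087 300.93478261] [0.40582701 0.08890633 0.03      ] ((284.9599914550781, 300.77996826171875), (2.2360680103302, 24.32842254638672), 79.69515228271484)
brown 1023 [390.95210166 270.
[... 196 characters left out ...]
5 -0.0836024   0.03      ] ((359.6687927246094, 278.4618835449219), (40.276275634765625, 25.078275680541992), 77.27564239501953)
yel 468 [ 80.89529915 218.35470085] [0.59043273 0.5807578  0.03      ] ((80.75, 218.25), (22.62741470336914, 23.33452033996582), 45.0)
yel 157 [334.78343949 281.54140127] [ 0.45331346 -0.02558134  0.03      ] ((334.7799987792969, 281.5400085449219), (29.247772216796875, 5.277120590209961), 79.69515228271484)
[0.46380211 0.18747757 0.01      ]
[0.35873574 0.16806665 0.01      ]
[ 0.43991094 -0.2400792   0.01      ]
[[-9.25746540e-01  3.78143772e-01 -7.94526822e-04]
 [ 3.78144563e-01  9.25745400e-01 -1.46414774e-03]
 [ 1.81871203e-04 -1.65587570e-03 -9.99998612e-01]]
```

```bash
python3 -m handwheel '[{"translation":[-0.02,-0.004,0],"angular":[0,0,0],"hand":1},{"translation":[-0.035,-0.008,0],"angular":[0,0,0],"hand":1},{"translation":[-0.035,-0.008,0],"angular":[0,0,0],"hand":1},{"translation":[-0.035,-0.008,0],"angular":[0,0,0],"hand":1},{"translation":[-0.035,-0.008,0],"angular":[0,0,0],"hand":1},{"translation":[-0.035,-0.008,0],"angular":[0,0,0],"hand":1},{"translation":[-0.035,-0.008,0],"angular":[0,0,0],"hand":1},{"translation":[-0.035,-0.008,0],"angular":[0,0,0],"hand":1},{"translation":[-0.035,-0.006,0],"angular":[0,0,0],"hand":1},{"translation":[-0.016,-0.002,0],"angular":[0,0,0],"hand":1}]' 60
python3 -m handwheel '[{"translation":[0,0,0.01],"angular":[0,0,-6.7],"hand":1},{"translation":[0,0,0.01],"angular":[0,0,-6.7],"hand":1},{"translation":[0,0,0.01],"angular":[0,0,-6.7],"hand":1},{"translation":[0,0,0.01],"angular":[0,0,-6.7],"hand":1},{"translation":[0,0,0.01],"angular":[0,0,-6.7],"hand":1},{"translation":[0,0,0],"angular":[0,0,0],"hand":1},{"translation":[0,0,0],"angular":[0,0,0],"hand":1}]'
python3 - <<'E'
from h import *
im,s=cam("wrist"); cv2.imwrite("pics/w1.png",im[:,:,::-1])
print(s["position"],s["qpos"],s["contact_force"],q2R(s["ee_rot"]))
for a,c,m in blobs(red(im)):
    for z in(.048,.127): p=plane("wrist",c,z,s); print(a,c,p,tool(s,p))
E
```

```text
clock: 0.98
position: [0.4877, 0.3471, 0.2309]
ee_rot: [0.001, 0.194, 0.981, -0.001]
contact_force: [-0.3, 0.3, 0.9]
width: 0.0
gripper_force: 0.0
clock: 1.57
position: [0.4835, 0.35, 0.1807]
ee_rot: [-0.001, -0.097, 0.995, -0.0]
contact_force: [-0.0, -1.5, 1.0]
width: -0.0001
gripper_force: 0.0
[0.4835321  0.35000471 0.18072631] [ 5.09769835e-01  3.40784795e-01  1.53761046e+00  4.36646412e-04
  1.26501336e+00 -1.25537580e+00] [-0.03940212 -1.47448233  0.98101475] [[-9.81197337e-01 -1.92998934e-01 -1.78823541e-03]
 [-1.92998300e-01  9.81198952e-01 -5.22680853e-04]
 [ 1.85549156e-03 -1.67726667e-04 -9.99998265e-01]]
657 [  7.11111111 112.57838661] [0.42766192 0.03461757 0.048     ] [ 0.11544257 -0.29865239  0.13299084]
657 [  7.11111111 112.57838661] [0.4229788  0.12080825 0.127     ] [ 0.10354957 -0.2131916   0.0539543 ]
733 [317.98635744 225.83628922] [0.48378133 0.34903833 0.048     ] [-0.00030432 -0.00097405  0.13272614]
733 [317.98635744 225.83628922] [0.46305621 0.3453503  0.127     ] [ 0.02088949 -0.00060607  0.05376527]
```

View pics/w1.png

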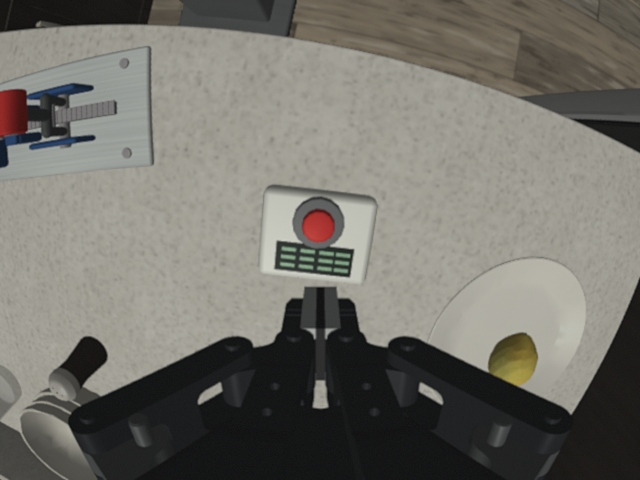

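The wrist view shows the button at (318,226), which is within 1 mm of directly below the tool tip. I'll descend now.

```bash
python3 -m handwheel '[{"translation":[0,0,0.025],"angular":[0,0,0],"hand":1},{"translation":[0,-0.001,0.035],"angular":[0,0,0],"hand":1},{"translation":[0,0,0.03],"angular":[0,0,0],"hand":1},{"translation":[0,0,0.02],"angular":[0,0,0],"hand":1},{"translation":[0,0,0.012],"angular":[0,0,0],"hand":1},{"translation":[0,0,0.006],"angular":[0,0,0],"hand":1},{"translation":[0,0,0.004],"angular":[0,0,0],"hand":1},{"translation":[0,0,0.003],"angular":[0,0,0],"hand":1},{"translation":[0,0,0.003],"angular":[0,0,0],"hand":1},{"translation":[0,0,0],"angular":[0,0,0],"hand":1}]'
```

```text
clock: 2.45
position: [0.485, 0.3494, 0.0443]
ee_rot: [0.001, -0.098, 0.995, 0.0]
contact_force: [-0.3, 0.7, 3.4]
width: -0.0001
gripper_force: 1.8
```

```bash
python3 -m handwheel '[{"translation":[0,0,0.002],"angular":[0,0,0],"hand":1},{"translation":[0,0,0.001],"angular":[0,0,0],"hand":1},{"translation":[0,0,0],"angular":[0,0,0],"hand":1},{"translation":[0,0,0],"angular":[0,0,0],"hand":1}]'
```

```text
clock: 2.78
position: [0.485, 0.3494, 0.042]
ee_rot: [0.001, -0.098, 0.995, 0.001]
contact_force: [-1.8, -1.6, 8.4]
width: 0.0002
gripper_force: 4.3
```

```bash
python3 -m handwheel '[{"translation":[0,0,0.002],"angular":[0,0,0],"hand":1},{"translation":[0,0,0.001],"angular":[0,0,0],"hand":1},{"translation":[0,0,0],"angular":[0,0,0],"hand":1},{"translation":[0,0,0],"angular":[0,0,0],"hand":1}]'
```

```text
clock: 3.12
position: [0.4851, 0.3494, 0.0417]
ee_rot: [0.002, -0.098, 0.995, 0.001]
contact_force: [-6.7, -2.9, 24.3]
width: 0.0001
gripper_force: 12.0
```

Bottomed out (24 N). I'll retreat and move above the grip.

```bash
python3 -m handwheel '[{"translation":[0,0,-0.01],"angular":[0,0,0],"hand":1},{"translation":[0,0,-0.03],"angular":[0,0,0],"hand":1},{"translation":[0,0,-0.038],"angular":[0,0,0],"hand":0.5},{"translation":[0,0,-0.038],"angular":[0,0,0],"hand":0.3},{"translation":[0,0,-0.038],"angular":[0,0,0],"hand":0.3},{"translation":[0.015,-0.03,-0.03],"angular":[0,0,0],"hand":0.3},{"translation":[0.018,-0.036,-0.01],"angular":[0,0,0],"hand":0.3},{"translation":[0.018,-0.036,0],"angular":[0,0,0],"hand":0.3},{"translation":[0.018,-0.036,0],"angular":[0,0,0],"hand":0.3},{"translation":[0.018,-0.036,0],"angular":[0,0,0],"hand":0.3}]'
python3 -m handwheel '[{"translation":[0.017,-0.036,0],"angular":[0,0,0],"hand":0.3},{"translation":[0,0,0],"angular":[0,0,0],"hand":0.3},{"translation":[0,0,0],"angular":[0,0,0],"hand":0.3}]'
python3 - <<'E'
from h import *
im,s=cam("wrist"); cv2.imwrite("pics/w2.png",im[:,:,::-1])
print(s["position"],s["qpos"],s["contact_force"],q2R(s["ee_rot"]))
for a,c,m in blobs(red(im)):
    p=plane("wrist",c,.132,s); print(a,c,p,tool(s,p),cv2.minAreaRect(np.argwhere(m)[:,::-1].astype(np.int32)))
E
```

```text
clock: 3.95
position: [0.4334, 0.1622, 0.2296]
ee_rot: [0.001, -0.099, 0.995, -0.0]
contact_force: [0.9, -0.7, 0.6]
width: 0.0598
gripper_force: 0.0
clock: 4.2
position: [0.4241, 0.1234, 0.2295]
ee_rot: [0.001, -0.096, 0.995, 0.0]
contact_force: [0.2, -0.1, 0.3]
width: 0.0599
gripper_force: 0.0
[0.42410391 0.12343272 0.22953796] [ 1.25319985e-01  7.30590644e-02  1.76837982e+00  1.56765194e-04
  1.29845821e+00 -1.63815049e+00] [ 0.1681413  -0.07829193  0.25272164] [[-9.81502322e-01 -1.91443008e-01  1.66339134e-03]
 [-1.91442669e-01  9.81503731e-01  3.61735348e-04]
 [-1.70187650e-03  3.66000064e-05 -9.99998551e-01]]
1451 [320.84217781 238.5720193 ] [0.42386359 0.12451423 0.132     ] [0.00019482 0.00110395 0.09753781] ((320.5, 238.5), (43.0, 35.0), 90.0)
289 [511.32525952 305.18685121] [0.44984577 0.28571223 0.132     ] [-0.05616692  0.15434628  0.09763934] ((511.74774169921875, 305.283203125), (16.086326599121094, 20.695859909057617), 48.8140754699707)
```

View pics/w2.png

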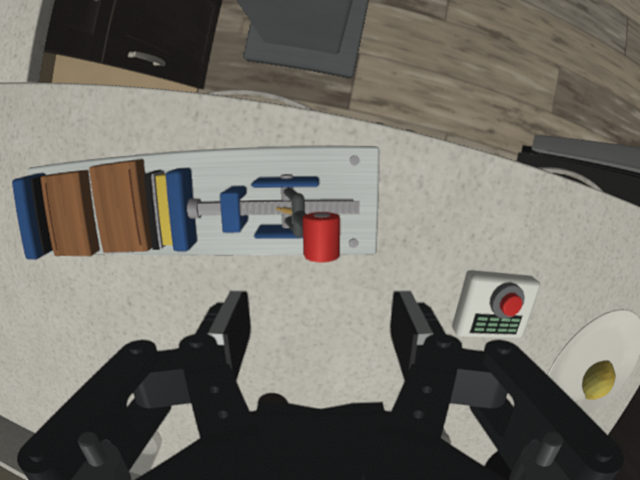

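The wrist view shows the grip at (321,239), aligned with the tool axes. The jaw is at about (180,210), and the timer button at (511,305) is up. Tool -y points along clamp +x. I'll tilt the tool to match the lever's lean, so each stroke becomes a constant twist about the pin.

```bash
python3 -m handwheel '[{"translation":[0,0,0],"angular":[5.73,0,0],"hand":0.3},{"translation":[0,0,0],"angular":[5.73,0,0],"hand":0.3},{"translation":[0,0,0],"angular":[5.73,0,0],"hand":0.3},{"translation":[0,0.0315,0],"angular":[0,0,0],"hand":0.3},{"translation":[0,0,0.025],"angular":[0,0,0],"hand":0.3},{"translation":[0,0,0.025],"angular":[0,0,0],"hand":0.3},{"translation":[0,0,0],"angular":[0,0,0],"hand":0.3},{"translation":[0,0,0],"angular":[0,0,0],"hand":0.3}]'
python3 - <<'E'
from h import *
im,s=cam("wrist"); im2,_=cam("top")
for a,c,m in blobs(red(im)):
    p=plane("wrist",c,.13,s); print(a,c,p,tool(s,p))
print("pred",tool(s,[.4236,.1247,.127]),s["position"])
# jaw: yellow band in top view, clamp frame; pin from grip at rest
ax=np.array([.1945,-.981,0]); pin=np.array([.4236,.1247,0])+.0325*ax; org=pin+.120*ax
h=cv2.cvtColor(im2,cv2.COLOR_RGB2HSV)
for nm,lo,hi in(("yel",21,33),("blue",96,120),("brown",0,15)):
  for a,c,mm in blobs((h[...,0]>=lo)&(h[...,0]<=hi)&(h[...,1]>110)&(h[...,2]>60)&~red(im2),100):
    if 240<c[1]<330 and c[0]<430: 
        xs=[(plane("top",u[::-1],.04)-org)@ax for u in np.argwhere(mm)]; print(nm,a,np.percentile(xs,[3,50,97]).round(4))
E
```

```text
clock: 4.92
position: [0.4208, 0.1412, 0.1712]
ee_rot: [0.014, -0.098, 0.984, -0.149]
contact_force: [0.2, -0.1, 0.7]
width: 0.0596
gripper_force: 0.0
2185 [312.94141876 269.53226545] [0.42497715 0.12517714 0.13      ] [-0.00106664 -0.00364042  0.04423829]
449 [578.13585746 368.05790646] [0.43901493 0.29136192 0.13      ] [-0.04761021  0.14932284 -0.00319984]
pred [ 0.00037014 -0.00294015  0.04716566] [0.42076655 0.14121288 0.17118911]
yel 169 [-0.0057  0.0004  0.0065]
blue 383 [0.1754 0.1856 0.1965]
blue 235 [-0.0227 -0.0152 -0.0077]
blue 118 [-0.0787 -0.071  -0.063 ]
brown 1016 [0.1056 0.1335 0.1615]
brown 1003 [0.0311 0.0584 0.0857]
```

```bash
python3 -m handwheel '[{"translation":[0,-0.003,0.02],"angular":[0,0,0],"hand":0.3},{"translation":[0,0,0.025],"angular":[0,0,0],"hand":0.3},{"translation":[0,0,0.018],"angular":[0,0,0],"hand":0.3},{"translation":[0,0,0.006],"angular":[0,0,0],"hand":0.3},{"translation":[0,0,0],"angular":[0,0,0],"hand":0.5},{"translation":[0,0,0],"angular":[0,0,0],"hand":1},{"translation":[0,0,0],"angular":[0,0,0],"hand":1},{"translation":[0,0,0],"angular":[0,0,0],"hand":1},{"translation":[0,0,0],"angular":[0,0,0],"hand":1}]' 50
python3 - <<'E'
from h import *
im,s=cam("wrist"); cv2.imwrite("pics/w3.png",im[:,:,::-1])
print(s["position"],q2R(s["ee_rot"]).round(3))
E
```

```text
clock: 5.77
position: [0.4271, 0.1183, 0.1084]
ee_rot: [0.017, -0.097, 0.984, -0.148]
contact_force: [-0.2, 3.6, 7.1]
width: 0.0246
gripper_force: 49.3
[0.42713034 0.11831091 0.10844105] [[-0.981 -0.186  0.061]
 [-0.196  0.937 -0.288]
 [-0.004 -0.294 -0.956]]
```

View pics/w3.png

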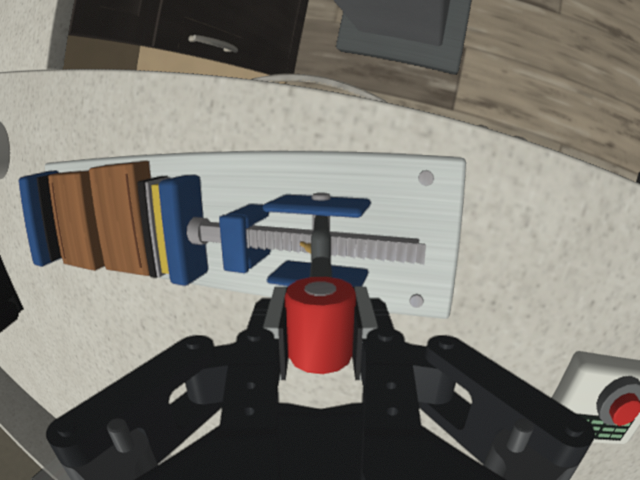

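The grip sits well between the pads, at about (320,325). First stroke.

```bash
python3 -m handwheel '[{"translation":[0,-0.0086,0.0004],"angular":[-5.5,0,0],"hand":1},{"translation":[0,-0.0086,0.0004],"angular":[-5.5,0,0],"hand":1},{"translation":[0,-0.0086,0.0004],"angular":[-5.5,0,0],"hand":1},{"translation":[0,-0.0086,0.0004],"angular":[-5.5,0,0],"hand":1},{"translation":[0,-0.0086,0.0004],"angular":[-5.5,0,0],"hand":1},{"translation":[0,-0.0086,0.0004],"angular":[-5.5,0,0],"hand":1},{"translation":[0,0,0],"angular":[0,0,0],"hand":1},{"translation":[0,0,0],"angular":[0,0,0],"hand":1}]'
cat > m.py <<'E'
from h import *
import sys
def jaw(save=None):
    im,s=cam("top")
    if save: cv2.imwrite(save,cv2.resize(im[220:340,220:450],None,fx=3.4,fy=3.4,interpolation=cv2.INTER_CUBIC)[:,:,::-1])
    ax=np.array([.1945,-.981,0]); org=np.array([.4236,.1247,0])+.1525*ax
    h=cv2.cvtColor(im,cv2.COLOR_RGB2HSV)
    for nm,lo,hi in(("yel",21,33),("blue",96,120),("brown",0,15)):
      for a,c,mm in blobs((h[...,0]>=lo)&(h[...,0]<=hi)&(h[...,1]>110)&(h[...,2]>60)&~red(im),60):
        if 240<c[1]<330 and c[0]<430:
          xs=[(plane("top",u[::-1],.04)-org)@ax for u in np.argwhere(mm)]; print(nm,a,np.percentile(xs,[3,50,97]).round(4))
    # lever angle from tool: pin in clamp x,z
    R_=q2R(s["ee_rot"]); g=s["position"]-.0195*R_[:,2]-org
    print("tcp",s["position"].round(4),"lever",round(np.arctan2(g@ax+.12,g[2]-.022)+.3,3),"F",s["contact_force"].round(1),"along",round(s["contact_force"]@ax,1),s["width"])
jaw(*sys.argv[1:])
E
python3 m.py pics/t1.png
```

```text
clock: 6.48
position: [0.4376, 0.0662, 0.109]
ee_rot: [-0.012, -0.095, 0.986, 0.138]
contact_force: [1.9, 1.7, 6.7]
width: 0.0247
gripper_force: 51.7
yel 83 [0.0107 0.0166 0.0225]
blue 381 [0.1755 0.1857 0.1965]
blue 116 [-0.0068  0.0009  0.0087]
brown 784 [0.1077 0.1404 0.1619]
brown 100 [0.0344 0.041  0.0499]
tcp [0.4376 0.0662 0.109 ] lever 0.602 F [1.9 1.7 6.7] along -1.3 0.024689654412071153
```

View pics/t1.png

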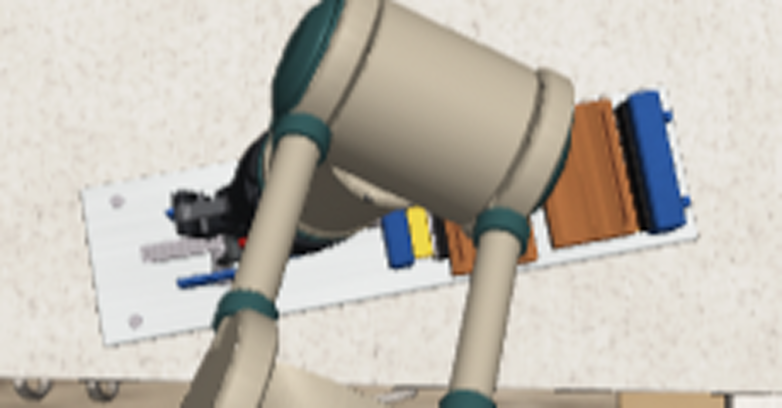

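The jaw advanced about 16 mm with the lever at 0.60. The pad is close to or touching the near half, and the gap to the far half is still open. I'll return the lever and stroke again.

```bash
python3 -m handwheel '[{"translation":[0,0.0086,0.0004],"angular":[5.5,0,0],"hand":1},{"translation":[0,0.0086,0.0004],"angular":[5.5,0,0],"hand":1},{"translation":[0,0.0086,0.0004],"angular":[5.5,0,0],"hand":1},{"translation":[0,0.0086,0.0004],"angular":[5.5,0,0],"hand":1},{"translation":[0,0.0086,0.0004],"angular":[5.5,0,0],"hand":1},{"translation":[0,0.0086,0.0004],"angular":[5.5,0,0],"hand":1},{"translation":[0,0,0],"angular":[0,0,0],"hand":1},{"translation":[0,0,0],"angular":[0,0,0],"hand":1}]'
python3 m.py
python3 -m handwheel '[{"translation":[0,-0.0086,0.0004],"angular":[-5.5,0,0],"hand":1},{"translation":[0,-0.0086,0.0004],"angular":[-5.5,0,0],"hand":1},{"translation":[0,-0.0086,0.0004],"angular":[-5.5,0,0],"hand":1},{"translation":[0,-0.0086,0.0004],"angular":[-5.5,0,0],"hand":1},{"translation":[0,-0.0086,0.0004],"angular":[-5.5,0,0],"hand":1},{"translation":[0,-0.0086,0.0004],"angular":[-5.5,0,0],"hand":1},{"translation":[0,0,0],"angular":[0,0,0],"hand":1},{"translation":[0,0,0],"angular":[0,0,0],"hand":1}]'
python3 m.py pics/t2.png
```

```text
clock: 7.2
position: [0.4266, 0.1192, 0.1095]
ee_rot: [0.017, -0.1, 0.984, -0.15]
contact_force: [-5.0, 4.2, 17.2]
width: 0.0246
gripper_force: 52.5
yel 168 [0.0105 0.0164 0.0226]
blue 382 [0.1754 0.1856 0.1965]
blue 239 [-0.0069  0.0008  0.0086]
blue 119 [-0.0787 -0.0712 -0.063 ]
blue 65 [-0.1477 -0.1198 -0.0941]
brown 1017 [0.1056 0.1335 0.1615]
brown 1009 [0.0353 0.0627 0.0902]
tcp [0.4266 0.1192 0.1095] lever 0.004 F [-5.   4.2 17.2] along -5.1 0.024587942917118986
clock: 7.92
position: [0.4371, 0.0661, 0.1089]
ee_rot: [-0.012, -0.095, 0.986, 0.137]
contact_force: [-0.3, 0.1, 8.3]
width: 0.0246
gripper_force: 53.1
yel 68 [0.0224 0.0279 0.034 ]
blue 381 [0.1755 0.1857 0.1965]
blue 116 [0.0049 0.0127 0.0203]
brown 901 [0.0917 0.1376 0.1624]
tcp [0.4371 0.0661 0.1089] lever 0.602 F [-0.3  0.1  8.3] along -0.2 0.024631243773204053
```

View pics/t2.png

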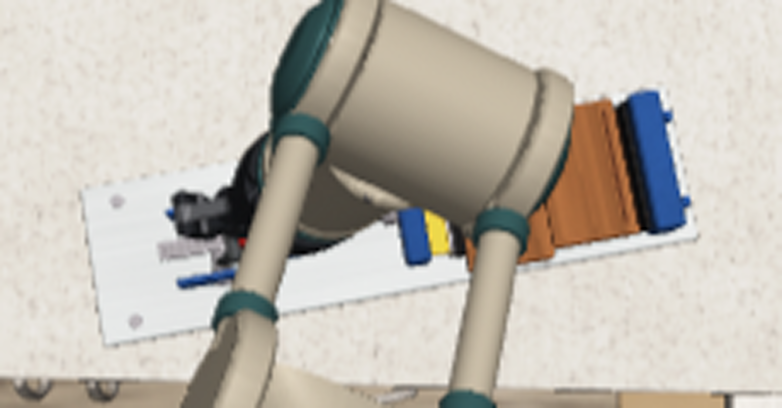

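The jaw is 12 mm further on and the near half has just about reached the far one. For the third stroke I'll return the lever and then push in stages.

```bash
python3 -m handwheel '[{"translation":[0,0.0086,0.0004],"angular":[5.5,0,0],"hand":1},{"translation":[0,0.0086,0.0004],"angular":[5.5,0,0],"hand":1},{"translation":[0,0.0086,0.0004],"angular":[5.5,0,0],"hand":1},{"translation":[0,0.0086,0.0004],"angular":[5.5,0,0],"hand":1},{"translation":[0,0.0086,0.0004],"angular":[5.5,0,0],"hand":1},{"translation":[0,0.0086,0.0004],"angular":[5.5,0,0],"hand":1},{"translation":[0,0,0],"angular":[0,0,0],"hand":1},{"translation":[0,0,0],"angular":[0,0,0],"hand":1}]'
python3 m.py pics/t3.png
python3 -m handwheel '[{"translation":[0,-0.0086,0.0004],"angular":[-5.5,0,0],"hand":1},{"translation":[0,-0.0086,0.0004],"angular":[-5.5,0,0],"hand":1},{"translation":[0,-0.0086,0.0004],"angular":[-5.5,0,0],"hand":1},{"translation":[0,0,0],"angular":[0,0,0],"hand":1},{"translation":[0,0,0],"angular":[0,0,0],"hand":1}]'
python3 m.py
```

```text
clock: 8.63
position: [0.4263, 0.1191, 0.1092]
ee_rot: [0.017, -0.1, 0.983, -0.15]
contact_force: [-2.8, 2.9, 13.5]
width: 0.0245
gripper_force: 54.0
yel 165 [0.0224 0.0282 0.0342]
blue 381 [0.1754 0.1857 0.1965]
blue 241 [0.0049 0.0126 0.0203]
blue 119 [-0.0787 -0.0712 -0.063 ]
blue 65 [-0.1477 -0.1198 -0.0941]
clock: 9.1
position: [0.4315, 0.0926, 0.1131]
ee_rot: [0.002, -0.095, 0.995, -0.004]
contact_force: [-3.6, 4.7, 11.0]
width: 0.0243
gripper_force: 54.6
yel 161 [0.0241 0.0299 0.0357]
blue 381 [0.1755 0.1857 0.1965]
blue 241 [0.0067 0.0144 0.0222]
blue 72 [-0.0787 -0.0702 -0.0629]
brown 2040 [0.0502 0.1058 0.1619]
tcp [0.4315 0.0926 0.1131] lever 0.303 F [-3.6  4.7 11. ] along -5.4 0.024320424702356968Traceback (most recent call last):
  File "m.py", line 15, in <module>
    jaw(*sys.argv[1:])
    ~~~^^^^^^^^^^^^^^^
  File "m.py", line 11, in jaw
    xs=[(plane("top",u[::-1],.04)-org)@ax for u in np.argwhere(mm)]; print(nm,a,np.percentile(xs,[3,50,97]).round(4))
         ~~~~~^^^^^^^^^^^^^^^^^^^
  File "h.py", line 8, in plane
    c=manip.camera_info(name);K=c["camera_matrix"]
ValueError: time passes only in moves, steps and waits
```

View pics/t3.png

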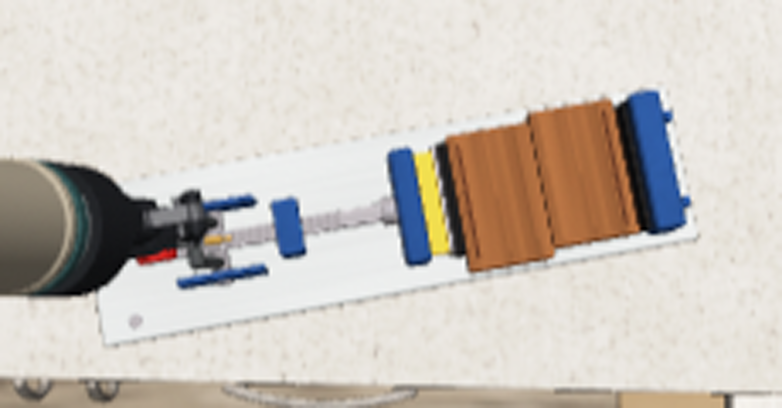

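The halves now meet, with a lateral offset that is harmless. The pad is against the near half and the band is still full width. I'll do the intrinsics lookup once per call in the helper, then continue in small steps.

```bash
sed -i 's/c=manip.camera_info(name);K/c=info(name);K/; 2a import functools\ninfo=functools.lru_cache(manip.camera_info)' h.py
python3 -m handwheel '[{"translation":[0,-0.0086,0.0004],"angular":[-5.5,0,0],"hand":1},{"translation":[0,0,0],"angular":[0,0,0],"hand":1},{"translation":[0,0,0],"angular":[0,0,0],"hand":1}]'
python3 m.py
python3 -m handwheel '[{"translation":[0,-0.0043,0.0001],"angular":[-2.75,0,0],"hand":1},{"translation":[0,0,0],"angular":[0,0,0],"hand":1},{"translation":[0,0,0],"angular":[0,0,0],"hand":1}]'
python3 m.py
```

```text
clock: 9.4
position: [0.4332, 0.0849, 0.1127]
ee_rot: [-0.003, -0.097, 0.994, 0.044]
contact_force: [-1.7, 5.4, 10.5]
width: 0.0247
gripper_force: 54.5
yel 146 [0.0266 0.0318 0.0371]
blue 381 [0.1755 0.1857 0.1965]
blue 240 [0.0091 0.0168 0.0247]
blue 67 [-0.1477 -0.1195 -0.0942]
brown 2037 [0.0514 0.107  0.1632]
tcp [0.4332 0.0849 0.1127] lever 0.392 F [-1.7  5.4 10.5] along -5.7 0.02474723273674111
clock: 9.7
position: [0.4339, 0.0811, 0.1123]
ee_rot: [-0.005, -0.098, 0.993, 0.067]
contact_force: [-1.8, 5.4, 9.5]
width: 0.0243
gripper_force: 54.4
yel 129 [0.0276 0.0324 0.0371]
blue 381 [0.1755 0.1857 0.1965]
blue 146 [0.0107 0.0192 0.0259]
blue 68 [-0.1477 -0.1177 -0.0942]
brown 2037 [0.0514 0.107  0.1632]
tcp [0.4339 0.0811 0.1123] lever 0.435 F [-1.8  5.4  9.5] along -5.7 0.02428699870466744
```

The boards have stopped at 0.0514–0.1632 and the pad is pressed about 2–2.5 mm. It needs about 3.5 mm more, which is 0.12 rad.

```bash
python3 -m handwheel '[{"translation":[0,-0.0053,0.0001],"angular":[-3.4,0,0],"hand":1},{"translation":[0,-0.0053,0.0001],"angular":[-3.4,0,0],"hand":1},{"translation":[0,0,0],"angular":[0,0,0],"hand":1},{"translation":[0,0,0],"angular":[0,0,0],"hand":1},{"translation":[0,0,0],"angular":[0,0,0],"hand":1},{"translation":[0,0,0],"angular":[0,0,0],"hand":1}]'
python3 m.py
python3 - <<'E'
from h import *
im,s=cam("wrist"); cv2.imwrite("pics/w4.png",im[:,:,::-1])
E
```

```text
clock: 10.25
position: [0.436, 0.0711, 0.1103]
ee_rot: [-0.011, -0.097, 0.987, 0.126]
contact_force: [-0.1, 5.3, 8.8]
width: 0.0245
gripper_force: 54.2
blue 381 [0.1755 0.1857 0.1965]
blue 73 [0.0138 0.0206 0.0283]
brown 1316 [0.0755 0.128  0.1644]
tcp [0.436  0.0711 0.1103] lever 0.549 F [-0.1  5.3  8.8] along -5.2 0.02454013576620224
```

View pics/w4.png

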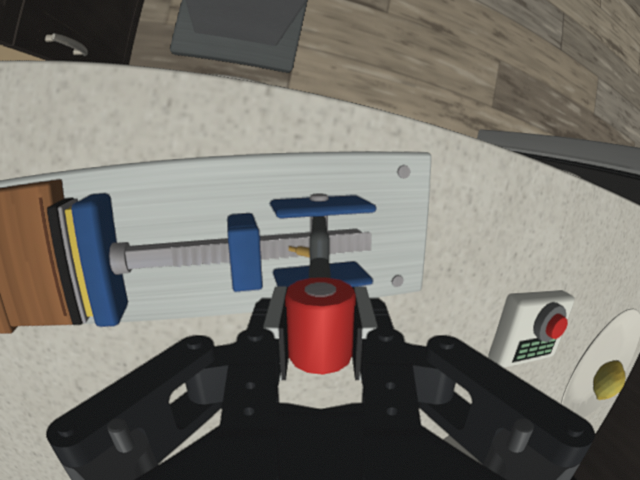

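The wrist view shows the grip still held at about (320,325), the yellow band clearly narrower at (75,260), and the timer button up. I'll check the band width and far-half position in the top view with matched pixel rows.

```bash
python3 - <<'E'
from h import *
im,s=cam("top"); t0=cv2.imread("pics/top0.png")[:,:,::-1]
ax=np.array([.1945,-.981,0]); org=np.array([.4236,.1247,0])+.1525*ax; lat=np.array([.981,.1945,0])
for n,I in(("t0",t0),("now",im)):
    h=cv2.cvtColor(np.ascontiguousarray(I),cv2.COLOR_RGB2HSV)
    for a,c,mm in blobs((h[...,0]>=21)&(h[...,0]<=33)&(h[...,1]>110)&(h[...,2]>60),8):
        if 240<c[1]<330 and 300<c[0]<400:
            P=np.array([plane("top",u[::-1],.04)-org for u in np.argwhere(mm)]); x,y=P@ax,P@lat
            print(n,a,x.min(),x.max(),"y span",np.ptp(y),"area width mm",a*(1.2016/519.6)**2/np.ptp(y)*1e3)
    b=(h[...,0]<15)&(h[...,1]>110)&(h[...,2]>60)
    P=np.array([plane("top",u[::-1],.032)-org for u in np.argwhere(b) if 240<u[0]<330 and u[1]>300]); x,y=P@ax,P@lat
    for lo in(-.04,-.03,-.02,-.01): k=(y>lo)&(y<lo+.01); print(lo,x[k].min().round(4),x[k].max().round(4))
print(s["position"],s["contact_force"])
E
```

```text
t0 170 -0.006059850179007513 0.006898322309645494 y span 0.06938875098072472 area width mm 13.10211496279181
-0.04 0.0312 0.1655
-0.03 0.0305 0.1651
-0.02 0.031 0.1651
-0.01 0.0303 0.1647
-0.04 0.0697 0.1683
-0.03 0.0741 0.1683
-0.02 0.0759 0.1679
-0.01 0.0872 0.1675
[0.43597089 0.07122138 0.11037068] [-0.85031227  4.54137718  9.29939159]
```

```bash
python3 - <<'E'
from h import *
ax=np.array([.1945,-.981,0]); org=np.array([.4236,.1247,0])+.1525*ax; lat=np.array([.981,.1945,0])
im,s=cam("wrist")
Rw3=np.array([[-.981,-.186,.061],[-.196,.937,-.288],[-.004,-.294,-.956]])
q3=np.roll(R.from_matrix(Rw3).as_quat(),1)
s2=dict(position=np.array([.4241039,.1234327,.229538]),ee_rot=np.roll(R.from_matrix(np.array([[-.9815,-.19144,.00166],[-.19144,.9815,.00036],[-.0017,0,-1]])).as_quat(),1))
s3=dict(position=np.array([.42713,.11831,.10844]),ee_rot=q3)
for n,I,st in(("w2",cv2.imread("pics/w2.png")[:,:,::-1],s2),("w3",cv2.imread("pics/w3.png")[:,:,::-1],s3),("now",im,s)):
    h=cv2.cvtColor(np.ascontiguousarray(I),cv2.COLOR_RGB2HSV)
    for nm,lo,hi in(("yel",21,33),("blue",96,120)):
      for a,c,mm in blobs((h[...,0]>=lo)&(h[...,0]<=hi)&(h[...,1]>110)&(h[...,2]>50),150):
        if c[0]<230 and 100<c[1]<350:
            P=np.array([plane("wrist",u[::-1],.042,st)-org for u in np.argwhere(mm)]); x,y=P@ax,P@lat
            out=[]
            for l in(-.02,-.01,0,.01,.02):
                k=abs(y-l)<.004
                if k.any(): out.append((round(1e3*x[k].min(),1),round(1e3*x[k].max(),1)))
            print(n,nm,a,c.round(),out)
sc=manip.get_image("scene"); cv2.imwrite("pics/s5.png",sc[:,:,::-1])
h=cv2.cvtColor(sc,cv2.COLOR_RGB2HSV)
for a,c,mm in blobs((h[...,0]>=21)&(h[...,0]<=33)&(h[...,1]>110)&(h[...,2]>60),8): print("scene yel",a,c,cv2.boundingRect(mm.astype(np.uint8)))
E
```

```text
w2 yel 696 [163. 209.] [(np.float64(-5.2), np.float64(5.6)), (np.float64(-5.3), np.float64(5.6)), (np.float64(-5.2), np.float64(5.5)), (np.float64(-5.3), np.float64(5.4)), (np.float64(-5.3), np.float64(5.3))]
w2 blue 1383 [178. 209.] [(np.float64(-29.4), np.float64(-7.0)), (np.float64(-26.6), np.float64(-7.0)), (np.float64(-23.6), np.float64(-7.1)), (np.float64(-25.4), np.float64(-7.0)), (np.float64(-29.7), np.float64(-6.8))]
w2 blue 1052 [ 25. 219.] [(np.float64(182.5), np.float64(205.6)), (np.float64(182.1), np.float64(205.7)), (np.float64(175.0), np.float64(205.7)), (np.float64(175.7), np.float64(205.5)), (np.float64(175.5), np.float64(205.6))]
w3 yel 617 [159. 228.] [(np.float64(-4.0), np.float64(3.2)), (np.float64(-4.0), np.float64(2.9)), (np.float64(-4.1), np.float64(3.2)), (np.float64(-4.1), np.float64(3.1)), (np.float64(-4.0), np.float64(3.1))]
w3 blue 1525 [ 34. 219.] [(np.float64(174.7), np.float64(216.6)), (np.float64(174.4), np.float64(216.0)), (np.float64(174.3), np.float64(216.3)), (np.float64(174.4), np.float64(216.6)), (np.float64(174.8), np.float64(216.4))]
w3 blue 3537 [182. 228.] [(np.float64(-41.9), np.float64(-5.4)), (np.float64(-32.5), np.float64(-5.4)), (np.float64(-26.9), np.float64(-5.5)), (np.float64(-41.6), np.float64(-5.5)), (np.float64(-41.7), np.float64(-5.6))]
now yel 690 [ 77. 262.] [(np.float64(31.9), np.float64(36.3)), (np.float64(31.8), np.float64(36.3)), (np.float64(31.8), np.float64(36.1)), (np.float64(31.8), np.float64(36.3)), (np.float64(31.8), np.float64(36.1))]
now blue 4106 [ 98. 258.] [(np.float64(6.9), np.float64(31.0)), (np.float64(8.8), np.float64(31.0)), (np.float64(12.5), np.float64(30.9)), (np.float64(6.7), np.float64(30.8)), (np.float64(6.8), np.float64(30.8))]
scene yel 552 [155.375      453.69202899] (142, 442, 29, 26)
```

Compared with the earlier wrist view at the same obliquity, the band narrowed from about 10.8–12.5 mm to 4.4–5.3 mm. That puts the pad at about 6–7 mm, inside the 3–9.5 mm window. The button is up and the grip is firm, so I'm handing in.

```bash
python3 -c "
from rig import manip
print(manip.sign_off())"
```

```text
the job is handed in; nothing more can be done
None
```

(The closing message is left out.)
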